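Turn a finish can's code label to the bench reader and scan it

TASK

Book the can of wood finish in on the bench code reader: turn the can that stands on the reader's turntable until the middle of its code label looks straight into the reader's window, leave it standing there flat on the turntable, and then press the read key on the reader's base fully down and let it spring back. Leave the second can, waiting on the bench behind the reader, where it is.

Things in the scene. Friction and masses are not known exactly. Their poses are not given: they have to be found in the camera images.
- finish_can: Bare metal round can, 60 mm diameter, 112 mm tall, 0.35 kg, loose, standing in the turntable's lip. Origin: centre of its underside; z up its axis; +x points out through the middle of its code label. A black screw cap (25 mm diameter, 15 mm above the rim) stands off-centre on its top, 14 mm from the axis towards +x, right above the label. Plain side seam at -x.
- code_label (a point): Middle of the code label: a white paper patch with a black square-module pattern, 47 mm round the can by 46 mm high, on the can's wall 30 mm from its axis (+x side of the can) and 60 mm above its underside.
- reader: Bench code reader, fixed: grey plate 300 x 120 mm, top at 10 mm; on it in line the read key, turntable, reader head. Origin: at z = 0 under the turntable's axis; +x runs along the plate to the head, z up. Plate: x -125 to +175, y -60 to +60 mm. Head: grey box on a bracket, 72 mm wide, front at x = 104, back at 169, top 117 mm above the bench; all else on the plate is under 45 mm.
- window (a point): Centre of the reader head's dark glass window, which looks along the reader's -x straight at the turntable's axis, 104 mm away from it and 85 mm above the bench.
- turntable_centre (a point): Centre of the turntable's rubber face, 26 mm above the bench, where the can stands; axes as the reader's. The turntable is a free-turning disc of 88 mm diameter; its lip, 68 mm inside, stands 2 mm above the rubber, so the can has 4 mm of play all round. It turns with the can, either way and without a stop in reach, with very light friction.
- read_key_top (a point): Centre of the top of the round grey read key (32 mm diameter) in its black housing at the other end of the base plate, 100 mm from the turntable's axis on the side away from the reader head. It is pressed straight down.
- read_key (a joint): Travel of the read key in m: 0 at rest, 0.006 fully down; a spring (4 N at full travel) returns it. The read is made from 0.0045 on.
- waiting_can: Bystander: a second can of the same kind, standing on the bench itself behind the reader; not to be scanned now. Origin: centre of its underside.

How it is judged (in metres and radians):
On the way, in this order (a step that is already met when the one before it is completed fails the run):
1. the can stands on the turntable with its code label facing the window, and the fingers have let go of it (angle between the x axis of finish_can and the x axis of reader, either way round below 0.26 rad and x of code_label in the frame of turntable_centre above 0.015 m and horizontal distance between finish_can and turntable_centre below 0.008 m and z of finish_can in the frame of turntable_centre below 0.004 m and angle between finish_can's own z axis and vertical below 0.08 rad and contact force between the fingers and finish_can below 0.3 N and linear speed of finish_can below 0.02 m/s), for 0.2 s.
2. the read key is pressed down while the label faces the window (angle between the x axis of finish_can and the x axis of reader, either way round below 0.26 rad and x of code_label in the frame of turntable_centre above 0.015 m and horizontal distance between finish_can and turntable_centre below 0.008 m and z of finish_can in the frame of turntable_centre below 0.004 m and angle between finish_can's own z axis and vertical below 0.08 rad and value of joint read_key above 0.0045 m), for 0.05 s.
At the end, for the whole second after the job is handed in: The can stands upright and at rest on the turntable (within 8 mm of its centre, flat on the rubber), its label's middle turned to the reader's window within 15 degrees, and the read key, after being pressed at least 4.5 of its 6 mm with the label so turned and the can let go, has sprung back (angle between the x axis of finish_can and the x axis of reader, either way round below 0.26 rad and x of code_label in the frame of turntable_centre above 0.015 m and horizontal distance between finish_can and turntable_centre below 0.008 m and z of finish_can in the frame of turntable_centre below 0.004 m and angle between finish_can's own z axis and vertical below 0.08 rad and value of joint read_key below 0.0015 m and linear speed of finish_can below 0.02 m/s); the robot touches nothing.
It fails at once if the second can is moved by more than 25 mm (distance of waiting_can from where it was at the start of the episode above 0.025 m).
It also fails if it takes over 56 s, if anything falls off the work surface, if the arm or the gripper's body presses on something with over 40 N, if the wrist force passes 120 N, or if a joint passes its speed limit or range.

ROBOT

A 6-joint arm with a two-finger parallel gripper is mounted at the origin on a cart in front of the work surface, level with it; the furniture and walls round the work are solid. World frame = base frame: x ahead of the robot, y to its left, z up, the work surface at z = 0. Lengths are in m, angles in degrees, forces in N, time in s.
With the tool pointing down it reaches from about 0.375 to 0.9 m from the base axis. Payload 3.1 kg.
Tool frame: the origin (TCP) lies midway between the tips of the shut fingers; the grasp point (between the pads) lies 19 mm behind it; z points along the fingers, y is the line along which they close (so a half turn about z gives the same grasp; the last joint's range is limited). The gripper opens to 87 mm and grips with 3 to 60 N. Pads are 19 mm wide; open, the fingers measure 117 mm over their backs; the gripper's body (75 mm by 190 mm) begins 51 mm behind the grasp point.
Start: joints at [-83.509, 30.224, 82.088, -0, 67.689, -10.227], TCP at [0.18, -0.599, 0.223] pointing down, gripper open.
Joint ranges: [-176.69, 176.69], [-43.24, 126.21], [12.49, 139.97], [-82, 262], [0, 151.66], [-163.58, 163.58]. Speed limits (degrees/s): [159.86, 159.86, 180, 180, 180, 180].

INTERFACE

Orientations are given as a 3x3 rotation matrix whose columns are the frame's x, y, z axes.
In Python, from rig import bot gives the robot as it stands.
- The arm moves only by the shell command python3 steer.py, which reads ROWS from standard input. ROWS is a JSON list of rows, 1 to 20 of them, each written [[dx, dy, dz], [rx, ry, rz], opening]: dx, dy, dz in fractions of the full range, 1 being 0.8 m, then a rotation vector rx, ry, rz in a scale on which 1.0 is 360 degrees, then the opening from 0.0 (shut) to 1.0 (fully open); each row is the pose to reach, as a shift and turn from the pose commanded when the command began, along the tool's axes at that moment; what a row does not reach only later rows make up. A row lasts 1/10 s, in which the tool goes at most 0.05 m and 8.59 degrees, less where a joint would pass 70% of its speed; a pose out of reach is approached as far as the arm can. The fingers move at their own pace and stop on an object; the grip force is fixed at half the most. Time passes only in rows, so rows that do not move let the fingers close. It prints the time, the measured TCP pose, the force, the opening and the grip force at its end. No shift or turn number may pass 1 either way. Input that does not fit is refused with a message, and nothing moves.
- bot.read_state(): the state, without advancing time (a new reading comes with each control period).
- bot.capture(name): name is "scene" or "top" or "wrist"; returns a dict with "color" (384x512x3 uint8, red, green, blue), "K" (3x3 intrinsics, pixels), "view" (4x4, takes a point from world to camera coordinates); the wrist camera has in their place "mount" (4x4, takes a point from camera to tool coordinates, whose origin is the TCP and whose axes are the flange's). Camera axes: x right, y up, looking along -z (the intrinsics and any distortion apply to the point x, -y, -z); pixel columns grow to the right and rows downward; lengths in m; the calibration is good to about 2 mm. A picture is of the moment at which its call begins: read the wrist's pose just before it. There is no depth.
- bot.hand_in(): hands the job in; it is judged then, once.
The state is a dict: "time_s": time; "joint_positions": joint angles; "qvel": joint speeds; "tau": joint torques, N m; "position": TCP position; "tcp_rot": TCP orientation; "force": force on the tool from outside, world axes, zero at the start; "moment": the same for the moment, N m; "opening": opening from 0.0 (shut) to 1.0 (fully open); "grasp_force": force on a finger pad.
Only numpy, scipy, OpenCV 4.12 (cv2) and the standard library are available. Lean on these libraries where they do the work, as an engineer would, in place of code of your own. Each camera call takes 0.05 s, during which the arm holds its last target. There are 200 camera calls.

## Working session

There is one attempt and no reset: what is moved stays moved. The work goes in short steps, Python scripts to look and compute and a shell command to move; the robot and the scene stay as the last step left them, time stands still between calls to the robot, and variables do not carry over. Pictures are saved under pics/ and viewed, at most 10 in all, crops included, and the job is handed in when it is done.

```bash
mkdir -p pics; ls; python3 - <<'E'
from rig import bot
import cv2,numpy as np
s=bot.read_state();print(s['time_s'],s['position'],s['tcp_rot'],s['opening'])
a=bot.capture("scene");b=bot.capture("top")
np.savez('c0.npz',sK=a['K'],sv=a['view'],tK=b['K'],tv=b['view'])
for n,i in(('scene',a),('top',b)):
    cv2.imwrite(f'pics/{n}0.png',cv2.resize(i['color'][:,:,::-1],(800,600),interpolation=cv2.INTER_CUBIC));print(i['K'],i['view'],[k for k in i])
E
```

```text
pics
rig.py
steer.py
0.0 [ 0.17971771 -0.59782928  0.22155261] [[ 9.57722768e-01  2.87692579e-01 -2.83138513e-04]
 [ 2.87692498e-01 -9.57720353e-01  2.17996975e-03]
 [ 3.55993603e-04 -2.16926348e-03 -9.99997584e-01]] 0.9985607108878557
[[494.86571884   0.         256.04209713]
 [  0.         494.86571884 194.28195885]
 [  0.           0.           1.        ]] [[ 0.9203567  -0.39104138  0.00549457 -0.66069359]
 [ 0.26430876  0.63231073  0.72823349 -0.01676804]
 [-0.2882437  -0.66878231  0.68530708 -0.98441135]
 [ 0.          0.          0.          1.        ]] ['color', 'K', 'view']
[[450.60807647   0.         249.2202081 ]
 [  0.         450.60807647 182.3070799 ]
 [  0.           0.           1.        ]] [[ 0.02219673 -0.99968021  0.01211573 -0.35045797]
 [ 0.98872406  0.0237454   0.14785429 -0.59509981]
 [-0.1480947   0.00869723  0.98893494 -0.83683336]
 [ 0.          0.          0.          1.        ]] ['color', 'K', 'view']
```

View pics/scene0.png

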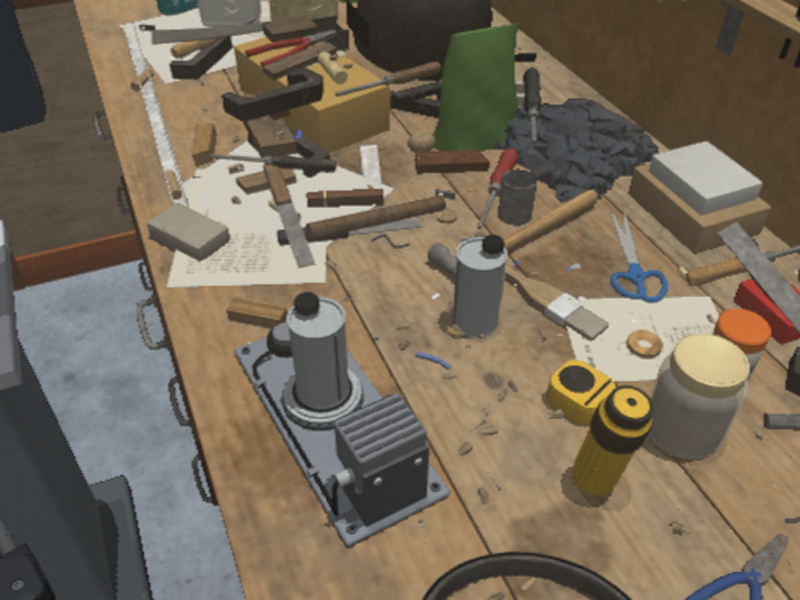

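View pics/top0.png

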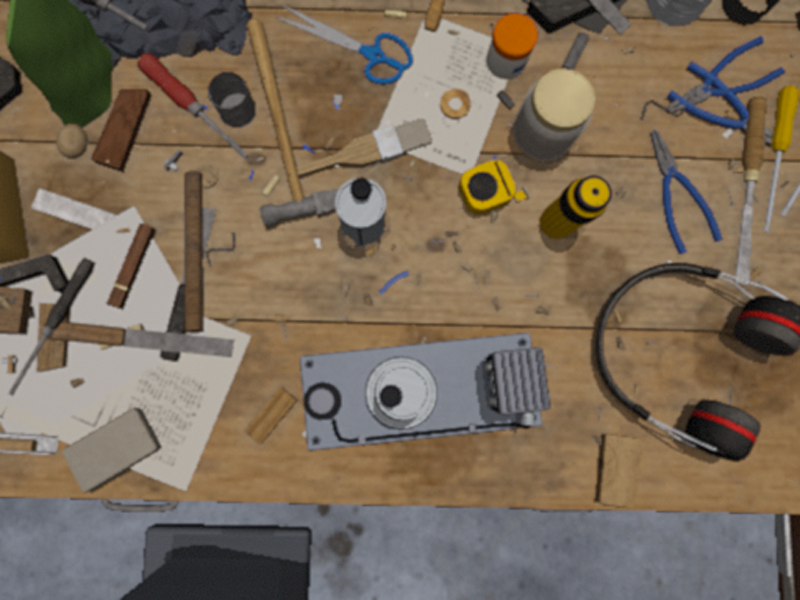

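The scene picture shows the can's cap on the side away from the head, and no label is visible from there. In the top picture (800 px scale), the plate corners are about (302,357), (530,335), (541,425) and (308,448). The key is near (322,401), the can on the turntable near (403,392), its cap near (390,397), and the waiting can near (361,203). Next I fit these.

```bash
cat >h.py <<'E'
import numpy as np
from scipy.optimize import least_squares
C=np.load('c0.npz')
def proj(p,c):
    p=np.atleast_2d(p);q=p@C[c+'v'][:3,:3].T+C[c+'v'][:3,3]
    return np.c_[C[c+'K'][0,0]*q[:,0]/-q[:,2]+C[c+'K'][0,2],C[c+'K'][1,1]*-q[:,1]/-q[:,2]+C[c+'K'][1,2]]
def ray(uv,z,c):
    return least_squares(lambda x:proj([x[0],x[1],z],c)[0]-uv,[.5,-.3]).x
E
python3 - <<'E'
from h import *
s=.64
print('sc',.64)
P=[(302,357),(530,335),(541,425),(308,448)]
L=np.array([(-.125,.06),(.175,.06),(.175,-.06),(-.125,-.06)])
w=np.array([ray(np.array(p)*s,.01,'t') for p in P]);print(w)
def f(x):
    c,n=np.cos(x[2]),np.sin(x[2]);return (L@np.array([[c,n],[-n,c]])+x[:2]-w).ravel()
r=least_squares(f,[.45,-.3,-1.5]);print('reader',r.x,np.degrees(r.x[2]),r.fun*1e3)
for n,p,z,c in [('key',(322,401),.04,'t'),('canTop',(403,390),.138,'t'),('cap',(390,397),.153,'t'),('cap s',(307,301),.153,'s'),('wait cap',(361,189),.127,'t'),('wait top',(361,203),.112,'t'),('wcap s',(493,243),.127,'s')]:
    print(n,ray(np.array(p)*s,z,c))
E
python3 - <<'E'
import cv2
i=cv2.imread('pics/top0.png')[325:455,290:555];cv2.imwrite('pics/topc.png',cv2.resize(i,None,fx=3,fy=3))
i=cv2.imread('pics/scene0.png')[280:440,230:430];cv2.imwrite('pics/scc.png',cv2.resize(i,None,fx=3,fy=3))
E
```

```text
sc 0.64
[[ 0.51207096 -0.22672378]
 [ 0.54716248 -0.52057155]
 [ 0.43288977 -0.53374956]
 [ 0.39802648 -0.23890975]]
reader [ 0.46961284 -0.35516031 -1.45354442] -83.28196044971183 [ 2.50698279  2.72420932  2.51048689 -1.36818465 -2.3928659  -2.22818643
 -2.62460378  0.87216176]
key [ 0.4573806  -0.25687497]
canTop [ 0.4729102  -0.35333513]
cap [ 0.46514094 -0.33902641]
cap s [ 0.46898609 -0.3416041 ]
wait cap [ 0.70273417 -0.30041708]
wait top [ 0.69004991 -0.30035766]
wcap s [ 0.70544086 -0.3034087 ]
```

View pics/topc.png

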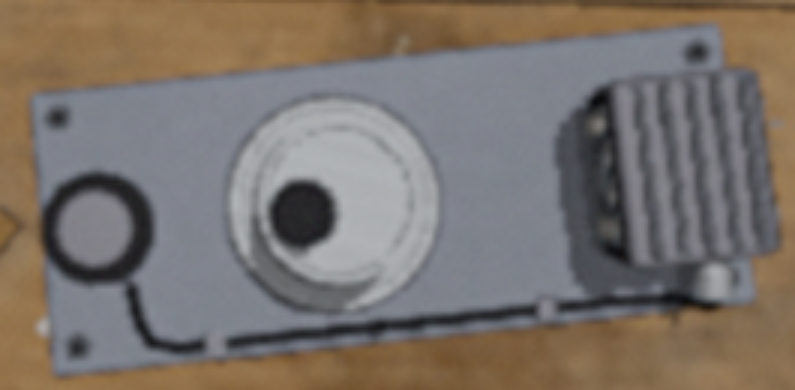

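View pics/scc.png

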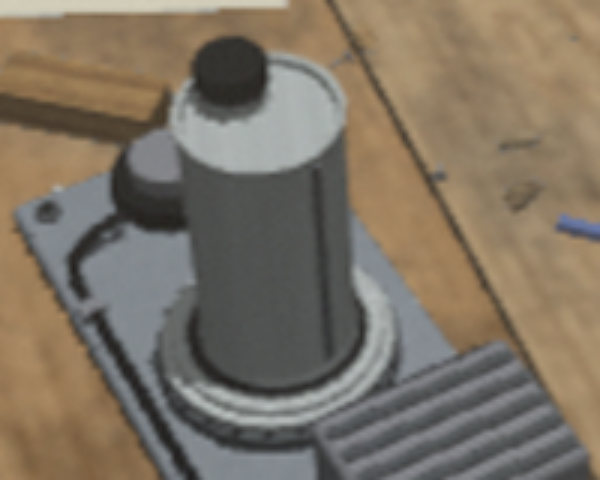

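The crops show the disc centre at about (401.3,393), the key at (321.5,400) and the cap at (390.5,395.5) in top. In scene, the seam's top end is near (336.5,337) and its foot near (340,398). The label therefore faces roughly away from the head.

```bash
python3 - <<'E'
from h import *
s=.64
g=lambda p,z,c:ray(np.array(p)*s,z,c)
T=g((401.3,393),.027,'t');K=g((321.5,400),.04,'t');Cp=g((390.7,395.7),.153,'t');R=g((402,393),.138,'t');S=g((337,337),.136,'s');S2=g((340,398),.03,'s');cs=g((307.5,297),.153,'s')
d=lambda a:np.degrees(np.arctan2(a[1],a[0]))
print('T',T,'K',K,'dist',np.hypot(*(T-K)),'yaw',d(T-K))
print('cap',Cp,cs,'R',R,'capdir R',d(Cp-R),np.hypot(*(Cp-R)),'T',d(cs-T))
print('seam',S,S2,'capdir by seam',d(T-S),np.hypot(*(T-S)),d(T-S2),np.hypot(*(T-S2)),d(Cp-S),np.hypot(*(Cp-S)),d(cs-S),np.hypot(*(cs-S)))
E
```

```text
T [ 0.4692391  -0.35473967] K [ 0.45858209 -0.25621561] dist 0.0990987568070976 yaw -83.8265112528187
cap [ 0.46653867 -0.33974898] [ 0.47131555 -0.33608645] R [ 0.46962896 -0.35230022] capdir R 103.83193089694623 0.012926074514450764 T 83.64807703948699
seam [ 0.48471741 -0.38559131] [ 0.48602825 -0.375868  ] capdir by seam 116.64299338709442 0.034516683709660434 128.47161631153685 0.026986700251587895 111.63077279762399 0.049315165164981696 105.14792286788078 0.05128684926011107
```

Careful with the scale: shifts go in shares of 0.8 m and turns go in shares of 360 degrees. That gives: 0.348 m is 0.435, -0.117 m is -0.1463, 47 degrees is 0.1306.

```bash
echo '[[[0.0438, -0.0188, -0.025], [0, 0, 0], 1], [[0.0938, -0.04, -0.05], [0, 0, 0], 1], [[0.1438, -0.0613, -0.075], [0, 0, 0.0222], 1], [[0.1938, -0.0825, -0.1], [0, 0, 0.0444], 1], [[0.2438, -0.1038, -0.1], [0, 0, 0.0667], 1], [[0.2938, -0.125, -0.1], [0, 0, 0.0889], 1], [[0.3438, -0.1463, -0.1], [0, 0, 0.1111], 1], [[0.3938, -0.1688, -0.1], [0, 0, 0.1306], 1], [[0.435, -0.1863, -0.1], [0, 0, 0.1306], 1], [[0.435, -0.1863, -0.1], [0, 0, 0.1306], 1], [[0.435, -0.1863, -0.1], [0, 0, 0.1306], 1], [[0.435, -0.1863, -0.1], [0, 0, 0.1306], 1]]' | python3 steer.py
python3 - <<'E'
from rig import bot
import cv2,numpy as np
s=bot.read_state();a=bot.capture("wrist")
print(s['time_s'],s['position'],s['joint_positions'],a['K'],a['mount'])
np.savez('w1.npz',p=s['position'],R=s['tcp_rot'],K=a['K'],M=a['mount'])
cv2.imwrite('pics/w1.png',cv2.resize(a['color'][:,:,::-1],(800,600),interpolation=cv2.INTER_CUBIC))
E
```

```text
time_s: 1.3
position: [0.4695, -0.3562, 0.3022]
tcp_rot: [[0.863, -0.505, -0.001], [-0.505, -0.863, 0.0], [-0.001, 0.0, -1.0]]
force: [-0.8, -0.5, -0.4]
opening: 1.004
grasp_force: 0.0
1.3 [ 0.46948714 -0.35624118  0.30221248] [-4.80289462e+01  2.28486809e+01  8.16264720e+01 -3.53462994e-02
  7.55687452e+01  7.22988303e+01] [[264.51547953   0.         257.05433081]
 [  0.         264.51547953 193.54083327]
 [  0.           0.           1.        ]] [[ 8.05738008e-04  9.67681370e-01  2.52174776e-01  6.72807665e-02]
 [ 9.99999546e-01 -6.51247686e-04 -6.96094163e-04 -2.02105697e-03]
 [-5.09369114e-04  2.52175222e-01 -9.67681455e-01 -1.61061018e-01]
 [ 0.00000000e+00  0.00000000e+00  0.00000000e+00  1.00000000e+00]]
```

View pics/w1.png

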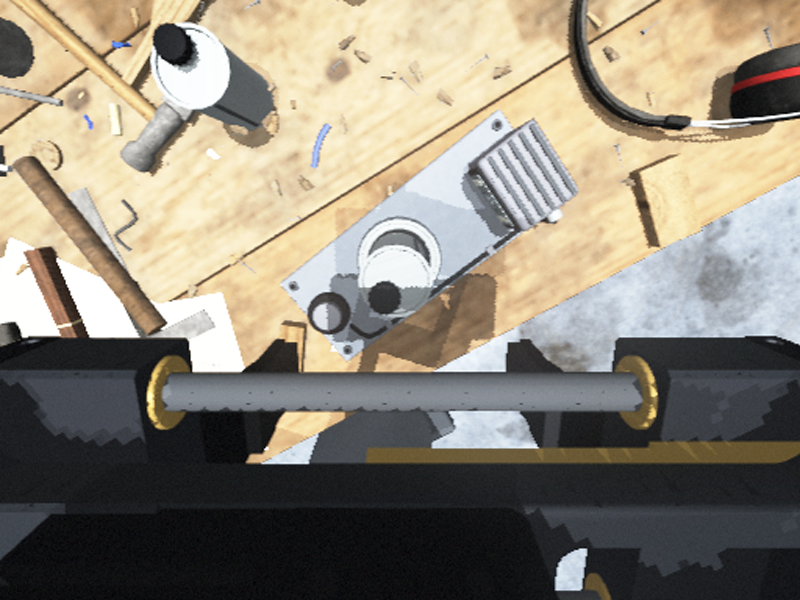

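The wrist picture shows the disc centre near (400,258), the can's top rim near (397,283), the cap near (383,297) and the key near (325,313).

```bash
cat >>h.py <<'E'
def wray(uv,z,f):
    W=np.load(f);K=W['K'];d=np.array([(uv[0]-K[0,2])/K[0,0],-(uv[1]-K[1,2])/K[1,1],-1.])
    M=W['M'];R=W['R'];o=W['p']+R@M[:3,3];d=R@M[:3,:3]@d
    return (o+d*(z-o[2])/d[2])[:2]
E
python3 - <<'E'
from h import *
s=.64
d=lambda a:np.degrees(np.arctan2(a[1],a[0]))
g=lambda p,z:wray(np.array(p)*s,z,'w1.npz')
T=g((400,258),.026);K=g((325,313),.04);Cp=g((383,297),.153);R=g((397,283),.138)
print(T,K,np.hypot(*(T-K)),d(T-K));print(R,Cp,d(Cp-R),np.hypot(*(Cp-R)),d(Cp-T))
for p in [(288,286),(498,112),(347,357)]:print(g(p,.01))
E
python3 - <<'E'
import cv2
i=cv2.imread('pics/w1.png')[195:345,290:490];cv2.imwrite('pics/w1c.png',cv2.resize(i,None,fx=4,fy=4))
E
```

```text
[ 0.47283143 -0.35425234] [ 0.46406275 -0.25659605] 0.09804917481692428 -84.86910160571495
[ 0.47093843 -0.35074299] [ 0.46953329 -0.33753825] 96.0741086925118 0.013279292129711137 101.16259900991956
[ 0.50687114 -0.22858181]
[ 0.54897363 -0.51361744]
[ 0.40130884 -0.24027019]
```

View pics/w1c.png

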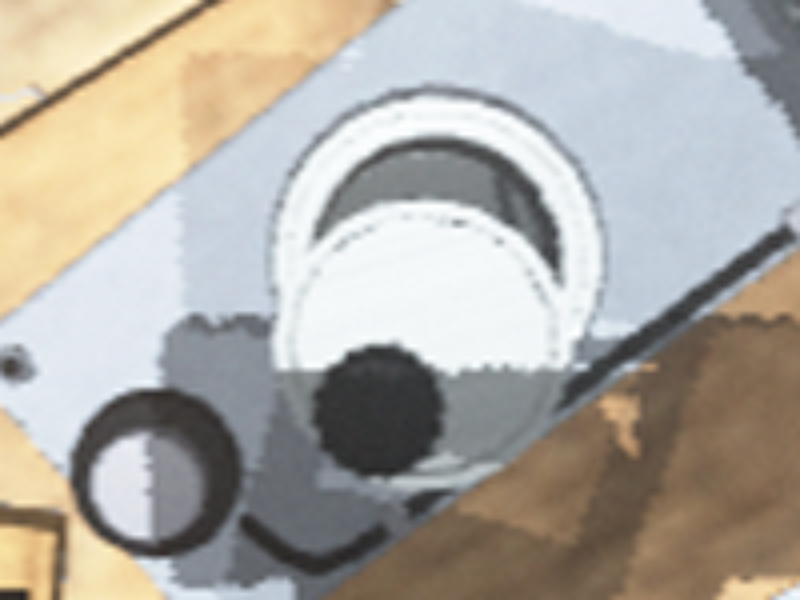

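The crop gives rim centre (424,344), cap (378,410), disc centre (438,245) and key (157,474) in crop pixels. The seam is a dark line running from about (500,190).

```bash
python3 - <<'E'
from h import *
d=lambda a:np.degrees(np.arctan2(a[1],a[0]))
g=lambda p,z:wray((np.array([290,195])+np.array(p)/4)*.64,z,'w1.npz')
T=g((438,245),.026);K=g((157,474),.042);Cp=g((378,410),.153);R=g((424,344),.138)
print(T,K,np.hypot(*(T-K)),d(T-K));print(R,Cp,d(Cp-R),np.hypot(*(Cp-R)),d(Cp-T))
for z in(.13,.1,.06,.03):
  for p in [(500,190),(512,205)]:q=g(p,z);print(z,q,np.hypot(*(q-R)),d(R-q))
E
```

```text
[ 0.47471263 -0.35473754] [ 0.4616317  -0.26081082] 0.09483321802889742 -82.07156078508716
[ 0.47275602 -0.3508802 ] [ 0.46860656 -0.33833524] 108.30250057051231 0.013213409201895067 110.41874308218588
0.13 [ 0.4908574  -0.37911519] 0.033539147768696466 122.66383434868617
0.13 [ 0.48703209 -0.37970632] 0.03216755053860249 116.34682187118418
0.1 [ 0.48744671 -0.37827132] 0.031081977547292517 118.20601967915988
0.1 [ 0.483277   -0.37891567] 0.02994458517508218 110.56981053811343
0.06 [ 0.48289912 -0.37714615] 0.028156390641237285 111.11503130596734
0.06 [ 0.47827021 -0.37786146] 0.027538963217834743 101.55054115606073
0.03 [ 0.47948843 -0.37630227] 0.026298421003538457 104.83288146631237
0.03 [ 0.47451511 -0.37707081] 0.026249611276498976 93.84250495699578
```

To row units: 0.206 m is 0.2575, 0.205 m is 0.2563.

```bash
echo '[[[0, -0.0038, 0.0375], [0, 0, 0], 1], [[0, -0.0038, 0.075], [0, 0, 0], 1], [[0, -0.0038, 0.1125], [0, 0, 0], 1], [[0, -0.0038, 0.15], [0, 0, 0], 1], [[0, -0.0038, 0.175], [0, 0, 0], 1], [[0, -0.0038, 0.2], [0, 0, 0], 1], [[0, -0.0038, 0.225], [0, 0, 0], 1], [[0, -0.0038, 0.2438], [0, 0, 0], 1], [[0, -0.0038, 0.2563], [0, 0, 0], 1], [[0, -0.0038, 0.2575], [0, 0, 0], 1], [[0, -0.0038, 0.2575], [0, 0, 0], 1], [[0, -0.0038, 0.2575], [0, 0, 0], 1]]' | python3 steer.py
echo '[[[0, 0, 0], [0, 0, 0], 0.9], [[0, 0, 0], [0, 0, 0], 0.85], [[0, 0, 0], [0, 0, 0], 0.8], [[0, 0, 0], [0, 0, 0], 0.77], [[0, 0, 0], [0, 0, 0], 0.74], [[0, 0, 0], [0, 0, 0], 0.71], [[0, 0, 0], [0, 0, 0], 0.68], [[0, 0, 0], [0, 0, 0], 0.65], [[0, 0, 0], [0, 0, 0], 0.65], [[0, 0, 0], [0, 0, 0], 0.65]]' | python3 steer.py
```

```text
time_s: 2.55
position: [0.4721, -0.3539, 0.0974]
tcp_rot: [[0.863, -0.505, 0.001], [-0.505, -0.863, -0.001], [0.002, 0.001, -1.0]]
force: [0.4, 0.3, 0.8]
opening: 1.005
grasp_force: 0.0
time_s: 3.55
position: [0.4719, -0.3527, 0.0965]
tcp_rot: [[0.863, -0.504, 0.0], [-0.504, -0.863, 0.001], [-0.0, -0.001, -1.0]]
force: [1.1, 2.1, 0.9]
opening: 0.67
grasp_force: 30.0
```

To row units: -83 degrees is -0.2306.

```bash
echo '[[[0, 0, 0], [0, 0, -0.0083], 0.65], [[0, 0, 0], [0, 0, -0.0222], 0.65], [[0, 0, 0], [0, 0, -0.0389], 0.65], [[0, 0, 0], [0, 0, -0.0583], 0.65], [[0, 0, 0], [0, 0, -0.0778], 0.65], [[0, 0, 0], [0, 0, -0.0972], 0.65], [[0, 0, 0], [0, 0, -0.1167], 0.65], [[0, 0, 0], [0, 0, -0.1361], 0.65], [[0, 0, 0], [0, 0, -0.1556], 0.65], [[0, 0, 0], [0, 0, -0.175], 0.65], [[0, 0, 0], [0, 0, -0.1944], 0.65], [[0, 0, 0], [0, 0, -0.2111], 0.65], [[0, 0, 0], [0, 0, -0.2222], 0.65], [[0, 0, 0], [0, 0, -0.2306], 0.65], [[0, 0, 0], [0, 0, -0.2306], 0.65]]' | python3 steer.py
echo '[[[0, 0, 0], [0, 0, -0.0083], 0.65], [[0, 0, 0], [0, 0, -0.0222], 0.65], [[0, 0, 0], [0, 0, -0.0389], 0.65], [[0, 0, 0], [0, 0, -0.0583], 0.65], [[0, 0, 0], [0, 0, -0.0778], 0.65], [[0, 0, 0], [0, 0, -0.0972], 0.65], [[0, 0, 0], [0, 0, -0.1167], 0.65], [[0, 0, 0], [0, 0, -0.1361], 0.65], [[0, 0, 0], [0, 0, -0.1556], 0.65], [[0, 0, 0], [0, 0, -0.175], 0.65], [[0, 0, 0], [0, 0, -0.1944], 0.65], [[0, 0, 0], [0, 0, -0.2111], 0.65], [[0, 0, 0], [0, 0, -0.2222], 0.65], [[0, 0, 0], [0, 0, -0.2306], 0.65], [[0, 0, 0], [0, 0, -0.2306], 0.65], [[0, 0, 0], [0, 0, -0.2306], 0.65]]' | python3 steer.py
python3 - <<'E'
from rig import bot
import cv2,numpy as np
s=bot.read_state();print(s['joint_positions'],s['force'],s['moment'])
a=bot.capture("wrist")['color'];b=bot.capture("scene")['color'][170:300,130:300]
i=np.hstack([cv2.resize(a[:,:,::-1],(400,300)),cv2.resize(b[:,:,::-1],(392,300),interpolation=cv2.INTER_CUBIC)])
cv2.imwrite('pics/r1.png',i)
E
```

```text
time_s: 5.05
position: [0.4711, -0.3534, 0.0965]
tcp_rot: [[0.606, 0.796, -0.001], [0.796, -0.606, -0.0], [-0.001, -0.001, -1.0]]
force: [-0.1, -0.1, 0.7]
opening: 0.665
grasp_force: 30.0
time_s: 6.65
position: [0.4719, -0.3538, 0.0966]
tcp_rot: [[-0.715, 0.699, 0.0], [0.699, 0.715, -0.001], [-0.001, -0.0, -1.0]]
force: [-0.7, -1.3, -0.7]
opening: 0.669
grasp_force: 30.0
[-4.76935799e+01  3.71268728e+01  9.33281135e+01 -2.97612870e-02
  4.94838848e+01 -9.32895504e+01] [-0.65726505 -1.29598401 -0.7006363 ] [-0.21005926 -0.1233498  -0.04681324]
```

View pics/r1.png

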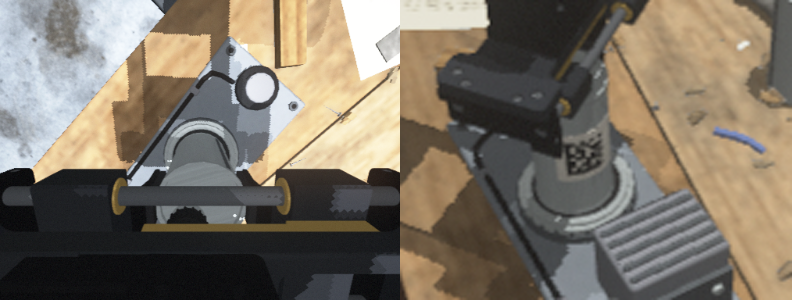

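The can turned with the gripper. The label now shows on the head side, near (588,155) in the right half. I release, rise and measure again.

To row units: -0.2 m is -0.25, -0.17 m is -0.2125.

```bash
echo '[[[0, 0, 0], [0, 0, 0], 0.7], [[0, 0, 0], [0, 0, 0], 0.75], [[0, 0, 0], [0, 0, 0], 0.8], [[0, 0, 0], [0, 0, 0], 0.9], [[0, 0, 0], [0, 0, 0], 1], [[0, 0, 0], [0, 0, 0], 1], [[0, 0, 0], [0, 0, 0], 1], [[0, 0, -0.025], [0, 0, 0], 1], [[0, 0, -0.0625], [0, 0, 0], 1], [[0, 0, -0.1], [0, 0, 0], 1], [[0, 0, -0.1375], [0, 0, 0], 1], [[0, 0, -0.175], [0, 0, 0], 1], [[0, 0, -0.2125], [0, 0, 0], 1], [[0, 0, -0.25], [0, 0, 0], 1], [[0, 0, -0.25], [0, 0, 0], 1], [[0, 0, -0.25], [0, 0, 0], 1]]' | python3 steer.py
python3 - <<'E'
from rig import bot
import cv2,numpy as np
s=bot.read_state();W=bot.capture("wrist")
np.savez('w2.npz',p=s['position'],R=s['tcp_rot'],K=W['K'],M=W['mount'])
a=W['color'];b=bot.capture("scene")['color'];t=bot.capture("top")['color']
for n,i in(('w2f',a),('s2f',b),('t2f',t)):cv2.imwrite(n+'.png',i[:,:,::-1])
c=lambda i,x,y:cv2.resize(i[y:y+100,x:x+133,::-1],(400,300),interpolation=cv2.INTER_CUBIC)
i=np.vstack([np.hstack([c(a,190,100),c(b,150,175)]),np.hstack([c(t,190,205),cv2.resize(a[:,:,::-1],(400,300))])])
cv2.imwrite('pics/r2.png',i)
E
```

```text
time_s: 8.35
position: [0.4718, -0.3531, 0.297]
tcp_rot: [[-0.716, 0.698, 0.001], [0.698, 0.716, -0.001], [-0.001, -0.0, -1.0]]
force: [-0.7, 0.2, -0.4]
opening: 0.998
grasp_force: 0.0
```

View pics/r2.png

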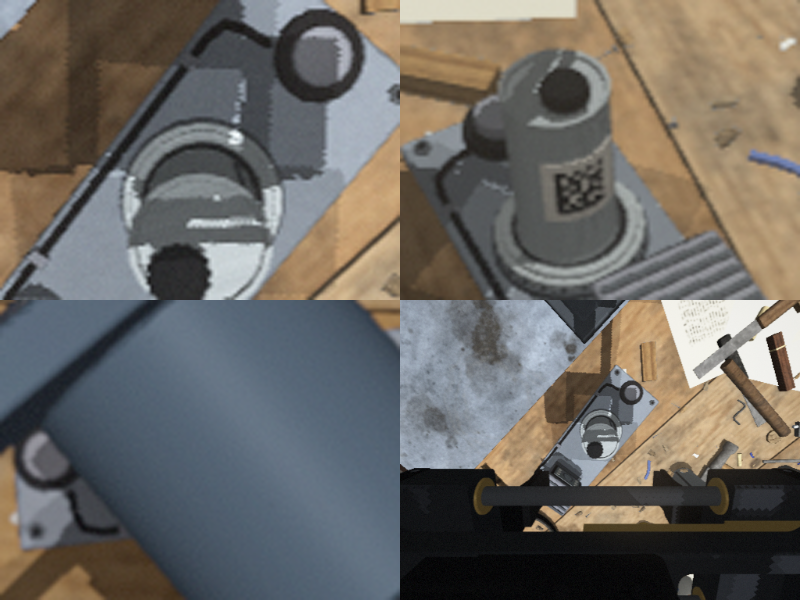

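The crops show: wrist, rim centre about (200,247) and cap (180,274); scene, label corners about (545,168), (612,138) and (547,221), and cap top about (564,83).

```bash
python3 - <<'E'
from h import *
k=3.0075
d=lambda a:np.degrees(np.arctan2(a[1],a[0]))
g=lambda p,z:wray(np.array([190,100])+np.array(p)/k,z,'w2.npz')
R=g((200,247),.138);Cp=g((180,274),.153);K=g((319,55),.042);T=g((201,201),.026)
print('wrist R',R,'cap',Cp,d(Cp-R),np.hypot(*(Cp-R)),'T',T,'K',K,d(T-K),d(Cp-K))
sp=lambda p:np.array([150,175])+(np.array(p)-[400,0])/k
cs=ray(sp((564,83)),.153,'s');print('cap s',cs)
obs=np.array([sp(p) for p in[(545,168),(612,138),(547,221),(616,201),(564,83)]])
def pred(x):
    q=[]
    for a,z in((-45,.109),(45,.109),(-45,.063),(45,.063)):
        t=x[2]+np.radians(a);q.append([x[0]+.03*np.cos(t),x[1]+.03*np.sin(t),z])
    q.append([x[0]+.014*np.cos(x[2]),x[1]+.014*np.sin(x[2]),.153]);return proj(q,'s')
for sel in (slice(0,5),slice(0,4)):
    r=least_squares(lambda x:(pred(x)-obs)[sel].ravel(),[.471,-.353,-1.45]);print(r.x,np.degrees(r.x[2]),r.fun.reshape(-1,2).round(1).tolist())
E
```

```text
wrist R [ 0.47123888 -0.35143029] cap [ 0.47125916 -0.36242901] -89.89434353053981 0.010998742831699203 T [ 0.47020311 -0.3500886 ] K [ 0.4568757  -0.25421329] -82.08615523270102 -82.42892312249751
cap s [ 0.47349277 -0.3680738 ]
[ 0.47271958 -0.35635082 -1.47682133] -84.61562911826717 [[-1.5, -0.4], [0.4, 0.4], [0.0, 0.8], [0.3, -1.7], [0.8, 0.8]]
[ 0.47300811 -0.35689152 -1.48259584] -84.94648455902127 [[-1.3, -0.3], [0.7, 0.7], [0.2, 1.0], [0.5, -1.4]]
```

The label faces about -85° to -90° against the reader's -83.5°, and the can is centred, so I go on to the key. The fingers are shut, the gripper's long side is across the reader and the camera side points away from the can.

To row units: 0.19 m is 0.2375, 0.04 m is 0.05, 39 degrees is 0.1083.

```bash
echo '[[[0.025, 0.0188, 0], [0, 0, 0.0139], 0.6], [[0.05, 0.0375, 0], [0, 0, 0.0333], 0.2], [[0.075, 0.0563, 0], [0, 0, 0.0528], 0], [[0.097, 0.0766, 0], [0, 0, 0.0722], 0], [[0.097, 0.0766, 0], [0, 0, 0.0917], 0], [[0.097, 0.0766, 0.025], [0, 0, 0.1083], 0], [[0.097, 0.0766, 0.075], [0, 0, 0.1083], 0], [[0.097, 0.0766, 0.125], [0, 0, 0.1083], 0], [[0.097, 0.0766, 0.175], [0, 0, 0.1083], 0], [[0.097, 0.0766, 0.2125], [0, 0, 0.1083], 0], [[0.097, 0.0766, 0.2375], [0, 0, 0.1083], 0], [[0.097, 0.0766, 0.2375], [0, 0, 0.1083], 0], [[0.097, 0.0766, 0.2375], [0, 0, 0.1083], 0], [[0.097, 0.0766, 0.2375], [0, 0, 0.1083], 0]]' | python3 steer.py
python3 - <<'E'
from rig import bot
import cv2,numpy as np
s=bot.read_state();W=bot.capture("wrist");print(s['position'],s['joint_positions'],s['opening'])
np.savez('w3.npz',p=s['position'],R=s['tcp_rot'],K=W['K'],M=W['mount'])
b=bot.capture("scene")['color'];t=bot.capture("top")['color']
i=np.hstack([cv2.resize(W['color'][:,:,::-1],(400,300)),cv2.resize(b[150:270,130:290,::-1],(400,300))])
cv2.imwrite('pics/r3.png',i)
E
```

```text
time_s: 9.9
position: [0.4596, -0.2556, 0.1073]
tcp_rot: [[-0.117, 0.993, 0.001], [0.993, 0.117, -0.001], [-0.001, 0.001, -1.0]]
force: [0.4, 0.0, 0.9]
opening: 0.007
grasp_force: 0.0
[ 0.45958266 -0.25558315  0.10734518] [-4.12658597e+01  3.25346320e+01  1.02308654e+02  2.28151239e-03
  4.50596860e+01 -4.79844425e+01] 0.007477648260055282
```

View pics/r3.png

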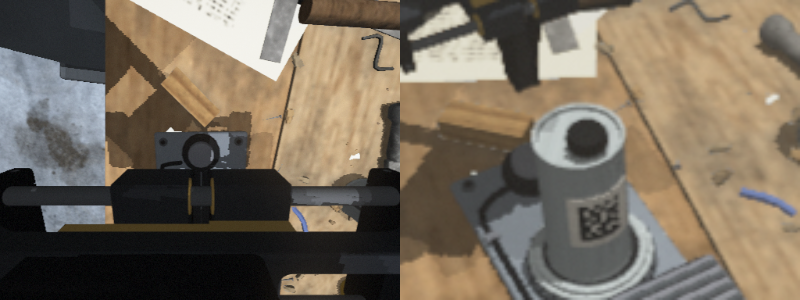

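The can is undisturbed. The key is at about (201,152) in the left half, in line sideways with the shut fingers.

To row units: 0.06 m is 0.075, 0.058 m is 0.0725.

```bash
python3 -c "
from h import *
for z in(.038,.044):print(wray(np.array((201,152.5))*1.28,z,'w3.npz'))"
echo '[[[0, 0, 0.025], [0, 0, 0], 0], [[0, 0, 0.05], [0, 0, 0], 0], [[0, 0, 0.0625], [0, 0, 0], 0], [[0, 0, 0.0688], [0, 0, 0], 0], [[0, 0, 0.0725], [0, 0, 0], 0], [[0, 0, 0.075], [0, 0, 0], 0], [[0, 0, 0.075], [0, 0, 0], 0], [[0, 0, 0.075], [0, 0, 0], 0]]' | python3 steer.py
```

```text
[ 0.45891073 -0.24632015]
[ 0.4587158 -0.2447271]
time_s: 10.85
position: [0.4593, -0.2553, 0.047]
tcp_rot: [[-0.117, 0.993, 0.001], [0.993, 0.117, -0.001], [-0.001, 0.001, -1.0]]
force: [-0.4, -0.2, -0.1]
opening: 0.006
grasp_force: 0.0
```

To row units: 0.004 m is 0.005, 0.002 m is 0.0025.

```bash
echo '[[[0.0025, 0, 0.0025], [0, 0, 0], 0], [[0.0025, 0, 0.005], [0, 0, 0], 0], [[0.0025, 0, 0.005], [0, 0, 0], 0], [[0.0025, 0, 0.005], [0, 0, 0], 0]]' | python3 steer.py; echo '[[[0, 0, 0.0025], [0, 0, 0], 0], [[0, 0, 0.0038], [0, 0, 0], 0], [[0, 0, 0.0038], [0, 0, 0], 0], [[0, 0, 0.0038], [0, 0, 0], 0]]' | python3 steer.py; echo '[[[0, 0, 0.0025], [0, 0, 0], 0], [[0, 0, 0.0038], [0, 0, 0], 0], [[0, 0, 0.0038], [0, 0, 0], 0], [[0, 0, 0.0038], [0, 0, 0], 0]]' | python3 steer.py
```

```text
time_s: 11.25
position: [0.4587, -0.253, 0.0425]
tcp_rot: [[-0.117, 0.993, -0.0], [0.993, 0.117, 0.0], [0.0, -0.0, -1.0]]
force: [0.3, 0.1, -0.2]
opening: 0.009
grasp_force: 0.0
time_s: 11.65
position: [0.4587, -0.2531, 0.0395]
tcp_rot: [[-0.117, 0.993, -0.0], [0.993, 0.117, 0.0], [0.0, -0.0, -1.0]]
force: [0.2, -0.2, -0.2]
opening: 0.003
grasp_force: 0.0
time_s: 12.05
position: [0.4587, -0.2531, 0.0365]
tcp_rot: [[-0.117, 0.993, -0.0], [0.993, 0.117, 0.0], [0.0, -0.0, -1.0]]
force: [0.2, 0.7, -0.4]
opening: 0.005
grasp_force: 0.0
```

```bash
for i in 1; do :; done; echo '[[[0, 0, 0.0025], [0, 0, 0], 0], [[0, 0, 0.0038], [0, 0, 0], 0], [[0, 0, 0.0038], [0, 0, 0], 0], [[0, 0, 0.0038], [0, 0, 0], 0]]' | python3 steer.py | grep -E 'pos|force'; echo '[[[0, 0, 0.0025], [0, 0, 0], 0], [[0, 0, 0.0038], [0, 0, 0], 0], [[0, 0, 0.0038], [0, 0, 0], 0], [[0, 0, 0.0038], [0, 0, 0], 0]]' | python3 steer.py| grep -E 'pos|force'; echo '[[[0, 0, 0.0025], [0, 0, 0], 0], [[0, 0, 0.0025], [0, 0, 0], 0], [[0, 0, 0.0025], [0, 0, 0], 0]]' | python3 steer.py| grep -E 'pos|force'
```

```text
position: [0.4587, -0.2531, 0.0335]
force: [1.1, -0.8, -0.4]
grasp_force: 0.0
position: [0.459, -0.2533, 0.0307]
force: [0.2, -0.9, 1.4]
grasp_force: 0.9
position: [0.4589, -0.2532, 0.0286]
force: [0.4, -0.8, 2.3]
grasp_force: 1.4
```

To row units: 0.002 m is 0.0025, 0.001 m is 0.0013.

```bash
echo '[[[0, 0, 0.0013], [0, 0, 0], 0], [[0, 0, 0.0025], [0, 0, 0], 0], [[0, 0, 0.0025], [0, 0, 0], 0]]' | python3 steer.py| grep -E 'pos|force'; echo '[[[0, 0, 0.0013], [0, 0, 0], 0], [[0, 0, 0.0019], [0, 0, 0], 0], [[0, 0, 0.0019], [0, 0, 0], 0]]' | python3 steer.py| grep -E 'pos|force'
```

```text
position: [0.4589, -0.2532, 0.0266]
force: [0.6, -0.5, 3.3]
grasp_force: 1.9
position: [0.459, -0.2532, 0.0262]
force: [-1.5, 1.8, 13.3]
grasp_force: 6.3
```

The force rose from 3.3 to 13 N, so the key is on its stop. I rise straight up and check.

To row units: -0.2 m is -0.25, -0.16 m is -0.2.

```bash
echo '[[[0, 0, 0], [0, 0, 0], 0], [[0, 0, -0.0063], [0, 0, 0], 0], [[0, 0, -0.0188], [0, 0, 0], 0], [[0, 0, -0.05], [0, 0, 0], 0], [[0, 0, -0.1], [0, 0, 0], 0], [[0, 0, -0.15], [0, 0, 0], 0], [[0, 0, -0.2], [0, 0, 0], 0], [[0, 0, -0.25], [0, 0, 0], 0], [[0, 0, -0.25], [0, 0, 0], 0], [[0, 0, -0.25], [0, 0, 0], 0]]' | python3 steer.py
python3 - <<'E'
from rig import bot
import cv2,numpy as np
W=bot.capture("wrist")['color']
b=bot.capture("scene")['color']
i=np.hstack([cv2.resize(W[:,:,::-1],(400,300)),cv2.resize(b[150:270,130:290,::-1],(400,300))])
cv2.imwrite('pics/r4.png',i)
E
```

```text
time_s: 14.75
position: [0.4586, -0.2529, 0.2259]
tcp_rot: [[-0.117, 0.993, 0.001], [0.993, 0.117, -0.001], [-0.001, 0.001, -1.0]]
force: [1.0, 0.2, -0.1]
opening: 0.005
grasp_force: 0.0
```

View pics/r4.png

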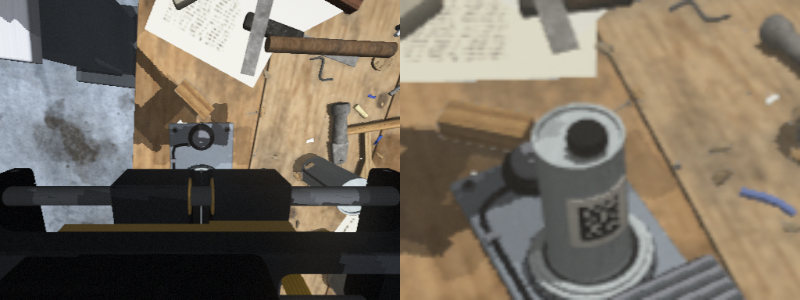

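The can and its label are unchanged, with the label at about (600,218) in the right half, and the robot is clear of everything.

```bash
python3 -c "
from rig import bot
print(bot.hand_in())"
```

```text
the job is handed in; nothing more can be done
None
```

I turned the can so its label faces the reader's window (within about 7° by the camera fits), pressed the read key down to its stop and lifted clear, left the waiting can untouched, and handed the job in at about 15 s; hand-in returned no verdict.

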